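# Tip bearing balls into a carry tray and hold it up level

## Task

Pick up the small scoop by its red bar handle and tip its three steel bearing balls into the round yellow tray, which stays standing where it is; then set the empty scoop down upright on the board and let go of it. Next take the tray by its black centre post, lift it at least 10 cm clear of the board, and finish still holding it there, level and still, with all three balls in it (the program ends while holding; do not put the tray down). Do not touch the balls with the fingers, keep the tray from tipping, and leave the jar, the tape roll and the battery where they are.

Things in the scene. Friction and masses are not known exactly. Their poses are not given: they have to be found in the camera images.
- scoop: loose aluminium chute scoop, 108x56x90 mm, 160 g. Stands on the plywood board (10 mm thick). Origin under its 80x56 mm base plate, z up, +x to its open mouth. Channel 100 mm long, 24 mm wide inside, walls 24 mm high, closed at -x, rises 10 degrees to the mouth: balls lie in a row at the closed end and roll out once the mouth tips down well over 10 degrees (38 empties it). Red handle bar on top
- scoop_handle (a point): grip point in the middle of the scoop's red handle bar, near the balance point, 81 mm above and 5 mm behind (-x) the scoop's origin. The bar is 86 mm long along the scoop's x, 14 mm wide along y (grip it across this) and 18 mm tall (9 mm above and below this point). Same axes as the scoop
- scoop_mouth (a point): middle of the pouring edge (channel floor at the open mouth): 49 mm ahead (+x) of and 26 mm above the scoop's origin. Underneath, the base plate's front edge lies 14 mm behind and 26 mm below it. Same axes as the scoop
- tray: loose round yellow tray on the plywood board (10 mm thick), outer diameter 124 mm at the foot, 130 mm at the rim, 30 mm high, wall 3 mm, floor 4 mm, 220 g. Origin: centre of its underside, z up. A black square post, 16x16 mm, sides along the tray's x and y, stands in its centre, top 90 mm above the underside; a cone 32 mm wide and 12 mm high surrounds its foot
- tray_post (a point): grip point on the axis of the tray's black square post (16 x 16 mm), 75 mm above the tray's underside, 15 mm below the post's top. Same axes as the tray
- ball_0_center (a point): centre of a loose steel bearing ball, 18 mm in diameter, 20 g; at the start number 1 from the closed end in the scoop's channel
- ball_1_center (a point): centre of a loose steel bearing ball, 18 mm in diameter, 20 g; at the start number 2 from the closed end in the scoop's channel
- ball_2_center (a point): centre of a loose steel bearing ball, 18 mm in diameter, 20 g; at the start number 3 from the closed end in the scoop's channel
- flux_jar: bystander, loose: jar with a green screw lid, 41 mm across, 36 mm high; origin under its centre
- tape_roll: bystander, loose: roll of amber tape lying flat, 60 mm across, 20 mm high; origin under its centre
- battery: bystander, loose: grey drone battery pack, 74 x 41 x 28 mm; origin under its centre, x along its length
- ball_0: the same ball as point ball_0_center; its origin lies on the ball's surface and turns with it, so use the point
- ball_1: the same ball as point ball_1_center; its origin lies on the ball's surface and turns with it, so use the point
- ball_2: the same ball as point ball_2_center; its origin lies on the ball's surface and turns with it, so use the point

How it is judged (in metres and radians):
On the way, in this order (a step that is already met when the one before it is completed fails the run):
1. all three balls lie in the tray, which stands on the board, while the scoop is still held up (horizontal distance between each of ball_0_center, ball_1_center, ball_2_center and tray below 0.062 m and z of ball_0_center in the frame of tray between 0.005 and 0.026 m and z of ball_1_center in the frame of tray between 0.005 and 0.026 m and z of ball_2_center in the frame of tray between 0.005 and 0.026 m and height (world z) of tray below 0.022 m and height (world z) of scoop above 0.04 m and contact force between the fingers and scoop above 0.5 N), for 0.2 s.
2. the scoop stands upright on the board, let go, and the tray still stands with the balls in it (horizontal distance between each of ball_0_center, ball_1_center, ball_2_center and tray below 0.062 m and z of ball_0_center in the frame of tray between 0.005 and 0.026 m and z of ball_1_center in the frame of tray between 0.005 and 0.026 m and z of ball_2_center in the frame of tray between 0.005 and 0.026 m and height (world z) of scoop below 0.025 m and angle between scoop's own z axis and vertical below 0.15 rad and contact force between the fingers and scoop below 0.1 N and height (world z) of tray below 0.022 m), for 0.2 s.
At the end, for the whole second after the job is handed in: fingers hold the tray, underside over 90 mm above the board, within 0.12 rad of level, slower than 0.03 m/s and 0.2 rad/s, all three balls on its floor (within 62 mm of its axis); the scoop stands on the board upright within 0.15 rad, not touched by the fingers (horizontal distance between each of ball_0_center, ball_1_center, ball_2_center and tray below 0.062 m and z of ball_0_center in the frame of tray between 0.005 and 0.026 m and z of ball_1_center in the frame of tray between 0.005 and 0.026 m and z of ball_2_center in the frame of tray between 0.005 and 0.026 m and height (world z) of scoop below 0.025 m and angle between scoop's own z axis and vertical below 0.15 rad and contact force between the fingers and scoop below 0.1 N and height (world z) of tray above 0.1 m and angle between tray's own z axis and vertical below 0.12 rad and linear speed of tray below 0.03 m/s and angular speed of tray below 0.2 rad/s and contact force between the fingers and tray above 1 N); the arm keeps its last pose, push and grip.
It fails at once if the tray tips by more than 0.35 rad (angle between tray's own z axis and vertical above 0.35 rad).
It fails at once if the fingers touch a ball (contact force between the fingers and ball_0 above 1 N or contact force between the fingers and ball_1 above 1 N or contact force between the fingers and ball_2 above 1 N).
It fails at once if the jar, the tape roll or the battery is moved by more than 30 mm (distance of any of flux_jar, tape_roll, battery from where it was at the start of the episode above 0.03 m).
It fails at once if the tray is pushed more than 40 mm along the board before the balls are in it (distance of tray from where it was at the start of the episode above 0.04 m and height (world z) of tray below 0.022 m and height (world z) of scoop above 0.025 m).
It also fails if it takes over 61 s, if anything falls off the work surface, if the arm or the gripper's body presses on something with over 40 N, if the wrist force passes 120 N, or if a joint passes its speed limit or range.

## Robot

A 6-joint arm with a two-finger parallel gripper is mounted at the origin on a cart in front of the work surface, level with it; the furniture and walls round the work are solid. World frame = base frame: x ahead of the robot, y to its left, z up, the work surface at z = 0. Lengths are in m, angles in degrees, forces in N, time in s.
With the tool pointing down it reaches from about 0.25 to 0.725 m from the base axis. Payload 9.7 kg.
Tool frame: the origin (TCP) lies between the finger pads; the fingertips stand 19 mm ahead of it and the grasp point (between the pads) is the TCP; z points along the fingers, y is the line along which they close (so a half turn about z gives the same grasp; the last joint's range is limited). The gripper opens to 85 mm and grips with 20 to 120 N. Pads are 22 mm wide; open, the fingers measure 114 mm over their backs; the gripper's body (76 mm by 85 mm) begins 54 mm behind the grasp point. The pads swing forward as they close: fully open they stand 13 mm farther back than shut.
Start: joints at [70.932, 4.979, 10.078, 95.1, 0, 90], TCP at [0.18, 0.52, 0.25] pointing down, gripper open.
Joint ranges: [-179.16, 179.16], [-48.56, 103.87], [-65.8, 70.77], [-126.05, 130.52], [-82.76, 87.17], [-180, 180]. Speed limits (degrees/s): [127.2, 127.2, 147.25, 180, 180, 180].

## Interface

Orientations are given as [roll, pitch, yaw] about the fixed x, y, z axes, in that order (R = Rz(yaw) Ry(pitch) Rx(roll)).
In Python, from workcell import telemetry, camera, calibration, workorder gives the robot as it stands.
- The arm moves only by the tool play_rows, never from a script. Its argument "increments" is a list of rows, each a list of 3 entries, a list of its own where there are three numbers: the shift along the tool's x, y, z in mm, then the turn, a rotation vector about the tool's x, y, z in degrees, then the closure, from 0 (fully open) to 1 (shut). In form: [[[x, y, z], [ax, ay, az], jaw], ...]. A call has 1 to 20 rows; each row is the pose to reach, as a shift and turn from the pose commanded when the call began, along the tool's axes at that moment; what a row does not reach only later rows make up. A row lasts 1/10 s, in which the tool goes at most 50 mm and 8.59 degrees, less where a joint would pass 70% of its speed; a pose out of reach is approached as far as the arm can. A call with a gripper value outside its range is refused whole. The fingers move at their own pace and stop on an object; "grip_force" is the grip in N (left out, the last holds). Time passes only in rows, so rows that repeat a pose let the fingers close. It gives the time, the measured TCP pose, the force, the opening and the grip force at its end, in the units of the state.
- telemetry.get_obs(): the state, without advancing time (a new reading comes with each control period).
- camera(name): name is "scene" or "top" or "wrist"; returns (picture, depth): 384x512x3 uint8, red, green, blue; 384x512 float32, m along the optical axis (not along the pixel's ray), 0 where there is no reading.
- calibration(name): a dict with "vertical_fov" (degrees; the focal length in pixels is half the picture's height over the tangent of half this angle, whatever the lens; pixels are square), "cx", "cy" (the principal point, pixels), "k1" (the pictures are not rectified: a ray, as slopes to the right and down, at radius r is drawn at 1 + k1 r^2 times it, then the intrinsics apply), "rvec" (rotation vector, rad) and "tvec" (3), from world to camera coordinates, as OpenCV has them; the wrist camera has in their place "hand_eye" (4x4, takes a point from camera to tool coordinates, whose origin is the TCP and whose axes are the flange's). Camera axes: x right, y down, z forward; pixel columns grow to the right and rows downward; lengths in m; the calibration is good to about 2 mm. A picture is of the moment at which its call begins: read the wrist's pose just before it. calibration takes no time and is no camera call.
- workorder.job_done(): hands the job in; it is judged then, once.
The state is a dict: "time": time; "q": joint angles; "qd": joint speeds; "joint_efforts": joint torques, N m; "ee_pos": TCP position; "tcp_rot": TCP orientation; "wrist_force": force on the tool from outside, world axes, zero at the start; "torque": the same for the moment, N m; "opening": finger opening in m; "grasp_force": force on a finger pad.
Only numpy, scipy, OpenCV 4.12 (cv2) and the standard library are available. Lean on these libraries where they do the work, as an engineer would, in place of code of your own. Each camera call takes 0.05 s, during which the arm holds its last target. There are 200 camera calls.

## Working session

There is one attempt and no reset: what is moved stays moved. The work goes in short steps, Python scripts to look and compute and a tool call to move; the robot and the scene stay as the last step left them, time stands still between calls to the robot, and variables do not carry over. Pictures are saved under pics/ and viewed, at most 10 in all, crops included, and the job is handed in when it is done.

Besides the shell and the picture viewer there is one more tool, called by a JSON object that holds its "op" and its "data", one argument or row to a line. play_rows: Moves the arm, as the interface text tells. Its arguments: {"type":"object","properties":{"increments":{"type":"array"},"grip_force":{"type":"number"}},"required":["increments"]}

```bash
ls; mkdir -p pics
python3 - <<'E'
from workcell import telemetry,camera,calibration
import cv2,numpy as np
o=telemetry.get_obs();print(o['time'],o['ee_pos'],o['tcp_rot'],o['opening'])
for n in('top','scene','wrist'):
    c=calibration(n);print(n,c)
    p,d=camera(n);np.savez(f'pics/{n}0.npz',p=p,d=d)
    cv2.imwrite(f'pics/{n}0.png',p[:,:,::-1])
E
```

```text
pics
0.0 [0.17961577 0.51962295 0.2495883 ] [-1.79924592e+02  3.15979638e-06  1.60930972e+02] 0.08559620107773797
top {'vertical_fov': 44.64006514584045, 'cx': 250.4857021219696, 'cy': 189.1548071279198, 'k1': -0.07796391468885489, 'rvec': array([ 2.03513717, -2.19431628,  0.22598432]), 'tvec': array([0.11566244, 0.53726813, 1.04377099])}
scene {'vertical_fov': 49.278949023868485, 'cx': 243.83465694153173, 'cy': 195.16458556548727, 'k1': 0.007299694603216598, 'rvec': array([ 2.06333269, -0.91260521,  0.43639893]), 'tvec': array([-0.30477331,  0.344622  ,  0.8774029 ])}
wrist {'vertical_fov': 66.29236655204153, 'cx': 254.97655655948128, 'cy': 189.22833642451968, 'k1': -0.07102949922834953, 'hand_eye': array([[-9.25704533e-04, -9.62849387e-01, -2.70037407e-01,
         6.86683329e-02],
       [ 9.99999567e-01, -8.66677202e-04, -3.37821787e-04,
         9.01135449e-04],
       [ 9.12362353e-05, -2.70037603e-01,  9.62849773e-01,
        -1.24637015e-01],
       [ 0.00000000e+00,  0.00000000e+00,  0.00000000e+00,
         1.00000000e+00]])}
```

View pics/top0.png

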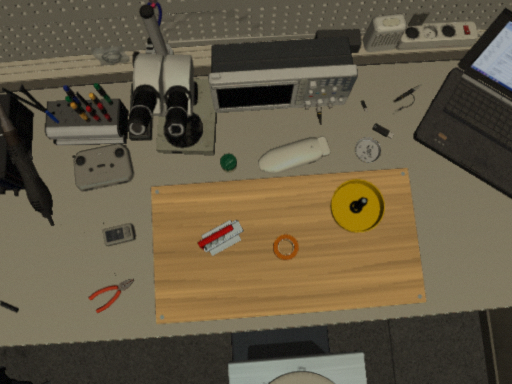

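View pics/scene0.png

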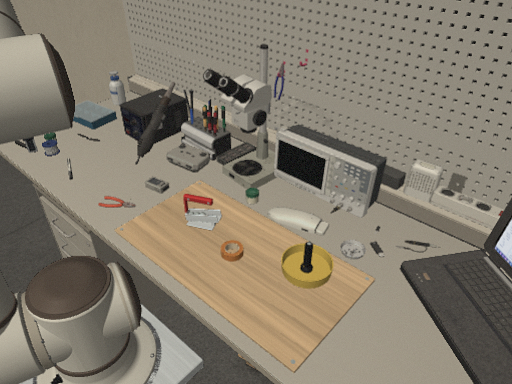

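The top view shows the scoop at about (220,238) with its red bar, the tray at (357,206), the tape at (286,247) and the jar at (229,162). The scene view agrees. I still need a closer look to see which way the mouth points.

```bash
cat > h.py <<'E'
import numpy as np,cv2
from scipy.spatial.transform import Rotation as R
from workcell import telemetry,camera,calibration
def ray(name,px,obs=None):
    c=calibration(name);f=192/np.tan(np.radians(c['vertical_fov'])/2)
    px=np.atleast_2d(np.asarray(px,float))
    K=np.array([[f,0,c['cx']],[0,f,c['cy']],[0,0,1]])
    s=cv2.undistortPoints(px[:,None],K,np.array([c['k1'],0,0,0,0.]))[:,0]
    v=np.c_[s,np.ones(len(s))]
    if name=='wrist':
        T=np.eye(4);T[:3,:3]=R.from_euler('xyz',obs['tcp_rot'],degrees=True).as_matrix();T[:3,3]=obs['ee_pos']
        M=T@c['hand_eye'];return M[:3,3],v@M[:3,:3].T
    Rm=cv2.Rodrigues(c['rvec'])[0];return -Rm.T@c['tvec'],v@Rm
def onplane(name,px,z,obs=None):
    o,v=ray(name,px,obs);return o+v*((z-o[2])/v[:,2])[:,None]
def mask(p,col):
    h=cv2.cvtColor(p,cv2.COLOR_RGB2HSV);H,S,V=cv2.split(h)
    m={'red':((H<6)|(H>172))&(S>160)&(V>60),'yellow':(H>20)&(H<33)&(S>170)&(V>90),
       'green':(H>55)&(H<90)&(S>100),'amber':(H>5)&(H<17)&(S>170)&(V>90)}[col].astype(np.uint8)
    n,l,s,_=cv2.connectedComponentsWithStats(m);
    return l,s
def blob(p,col,roi=(0,0,512,384)):
    q=np.zeros_like(p);x0,y0,x1,y1=roi;q[y0:y1,x0:x1]=p[y0:y1,x0:x1]
    l,s=mask(q,col);i=1+np.argmax(s[1:,4]);return np.argwhere(l==i)[:,::-1].astype(float)
def bar(pts):
    (c,(w,h),a)=cv2.minAreaRect((pts[:,:2]*1e4).astype(np.float32))
    if w<h:a+=90;w,h=h,w
    return np.array(c)/1e4,w/1e4,h/1e4,a
E
python3 - <<'E'
from h import *
p=np.load('pics/top0.npz')['p']
b=blob(p,'red',(180,200,260,270));P=onplane('top',b,.1);print('bar',bar(P))
for c,z,r in(('yellow',.04,(310,160,400,250)),('green',.036,(200,140,250,180)),('amber',.03,(260,220,310,270))):
    b=blob(p,c,r);P=onplane('top',b,z);(x,rad)=cv2.minEnclosingCircle((P[:,:2]*1e3).astype(np.float32));print(c,x,rad)
print(onplane('top',[[153,186],[409,169],[158,322],[424,300]],.01)[:,:2].round(3).tolist())
print(onplane('top',[[118,234],[262,165],[325,145]],.02)[:,:2].round(3).tolist())
# TCP local moves: tool axes in world
o=telemetry.get_obs();print(R.from_euler('xyz',o['tcp_rot'],degrees=True).as_matrix().round(3))
cr=cv2.resize(p[200:280,180:280],(800,640),interpolation=cv2.INTER_CUBIC)[:600];cv2.imwrite('pics/c.png',cr[:,:,::-1])
E
```

```text
bar (array([0.43683516, 0.16122394]), 0.08256519165039063, 0.016007339477539063, 118.16778182983398)
yellow (488.93634033203125, -175.78321838378906) 65.74385833740234
green (620.9729614257812, 123.8846435546875) 19.484573364257812
amber (405.6108093261719, 3.080009937286377) 30.642108917236328
[[0.58, 0.313], [0.575, -0.324], [0.254, 0.313], [0.255, -0.315]]
[[0.466, 0.399], [0.61, 0.042], [0.65, -0.119]]
[[-0.945  0.327 -0.   ]
 [ 0.327  0.945 -0.001]
 [-0.    -0.001 -1.   ]]
```

View pics/c.png

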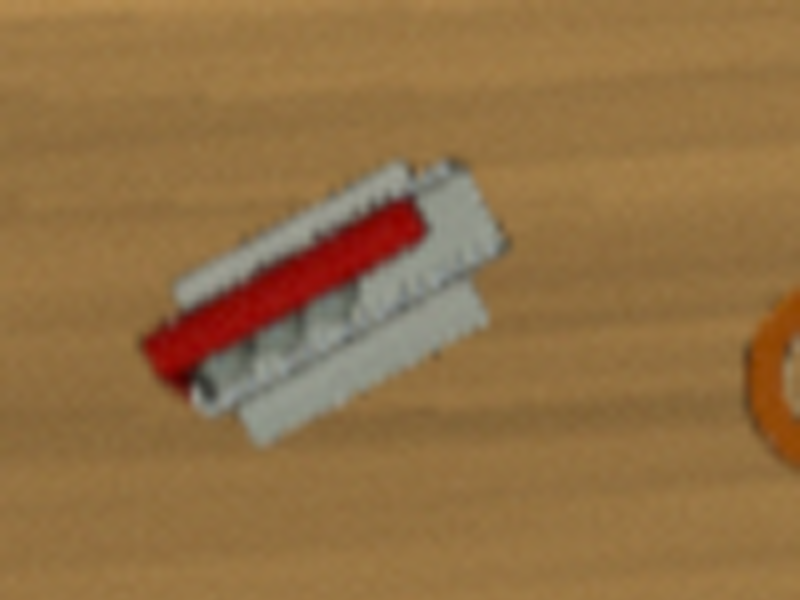

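View pics/wrist0.png

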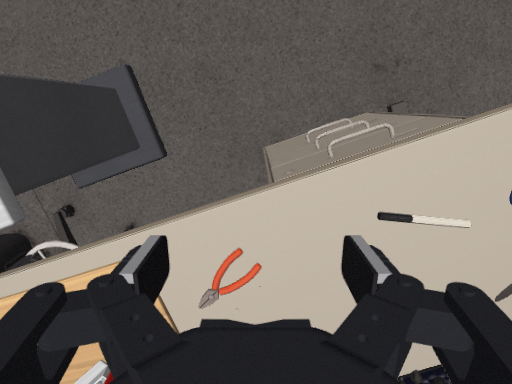

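The crop shows the three balls at the lower left and the open mouth at the upper right, about (480,210). That puts the scoop's yaw at about -62°, with the mouth towards the tray side. I'll go above the scoop with tool yaw 118°.

{"op": "play_rows", "data": {
  "increments": [
    [[-30, -21, 2], [0, 0, 4], 0],
    [[-70, -49, 5], [0, 0, 8], 0],
    [[-110, -78, 8], [0, 0, 13], 0],
    [[-150, -107, 12], [0, 0, 18], 0],
    [[-190, -135, 15], [0, 0, 23], 0],
    [[-230, -163, 18], [0, 0, 28], 0],
    [[-270, -191, 21], [0, 0, 33], 0],
    [[-310, -219, 25], [0, 0, 37], 0],
    [[-340, -241, 28], [0, 0, 41], 0],
    [[-360, -255, 30], [0, 0, 42.8], 0],
    [[-360, -255, 30], [0, 0, 42.8], 0],
    [[-360, -255, 30], [0, 0, 42.8], 0],
    [[-360, -255, 30], [0, 0, 42.8], 0]
  ]
}}

```text
time: 1.45
ee_pos: [0.4362, 0.1618, 0.2203]
tcp_rot: [-180.0, -0.0, 118.2]
wrist_force: [0.1, -0.1, 0.4]
opening: 0.0852
grasp_force: 0.0
```

```bash
cat > look.py <<'E'
from h import *
import sys
o=telemetry.get_obs();p,d=camera('wrist');np.savez(f'pics/{sys.argv[1]}.npz',p=p,d=d,pos=o['ee_pos'],rot=o['tcp_rot'])
cv2.imwrite(f'pics/{sys.argv[1]}.png',p[:,:,::-1])
print(o['time'],o['ee_pos'].round(4),np.round(o['tcp_rot'],2))
E
cat > goto.py <<'E'
from h import *
import sys
def to(pos,rpy):
    o=telemetry.get_obs();A=R.from_euler('xyz',o['tcp_rot'],degrees=True)
    print('shift',(A.inv().apply(np.array(pos)-o['ee_pos'])*1e3).round(1),'turn',(A.inv()*R.from_euler('xyz',rpy,degrees=True)).as_rotvec(degrees=True).round(2))
E
python3 look.py w1
python3 - <<'E'
from h import *
from goto import to
z=np.load('pics/w1.npz');o={'ee_pos':z['pos'],'tcp_rot':z['rot']}
b=blob(z['p'],'red');P=onplane('wrist',b,.1,o);print(len(b),b.min(0),b.max(0),bar(P))
E
```

```text
1.45 [0.4362 0.1618 0.2203] [-1.7999e+02 -1.0000e-02  1.1819e+02]
1471 [247. 131.] [266. 232.] (array([0.43534219, 0.16699957]), 0.089944677734375, 0.012975001525878906, 114.5798397064209)
```

View pics/w1.png

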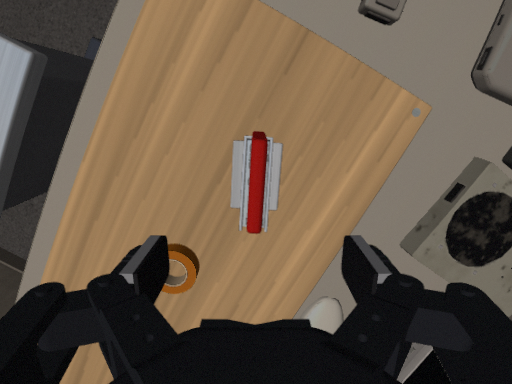

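The wrist view shows the bar from (258,133) to (254,232), with the mouth downwards. I'll fit its centreline.

Run:
```python
from h import *
from goto import to
z=np.load('pics/w1.npz');o={'ee_pos':z['pos'],'tcp_rot':z['rot']}
b=blob(z['p'],'red')
for r in range(132,233,8):
    x=b[b[:,1]==r,0];print(r,x.min(),x.max(),end='; ')
rows=np.arange(150,226);c=np.array([[(b[b[:,1]==r,0].min()+b[b[:,1]==r,0].max())/2,r] for r in rows])
P=onplane('wrist',c,.1,o)[:,:2];m=P.mean(0);u=np.linalg.svd(P-m)[2][0];u*=np.sign(u[0])
f=onplane('wrist',[[254,232.5]],.1,o)[0,:2]; e=m+u*((f-m)@u)
cen=e-u*.043;print('\nyaw',np.degrees(np.arctan2(u[1],u[0])),'centre',cen)
yaw=180+np.degrees(np.arctan2(u[1],u[0]))
to([*cen,.150],[180,0,yaw]);to([*cen,.091],[180,0,yaw])
```

```text
132 253.0 263.0; 140 252.0 266.0; 148 252.0 266.0; 156 251.0 266.0; 164 251.0 265.0; 172 250.0 264.0; 180 250.0 264.0; 188 249.0 263.0; 196 249.0 262.0; 204 248.0 262.0; 212 248.0 261.0; 220 248.0 261.0; 228 247.0 260.0; 
yaw -65.30118635423914 centre [0.43624063 0.16501049]
shift [ 2.6  1.5 70.4] turn [ 0.   -0.01  3.52]
shift [  2.6   1.5 129.4] turn [ 0.   -0.01  3.52]
```

{"op": "play_rows", "data": {
  "increments": [
    [[1, 1.5, 30], [0, 0, 2], 0.3],
    [[1, 1.5, 60], [0, 0, 3], 0.3],
    [[1, 1.5, 90], [0, 0, 3], 0.3],
    [[1, 1.5, 110], [0, 0, 3], 0.3],
    [[1, 1.5, 122], [0, 0, 3], 0.3],
    [[1, 1.5, 129], [0, 0, 3], 0.3],
    [[1, 1.5, 129], [0, 0, 3], 0.3],
    [[1, 1.5, 129], [0, 0, 3], 0.6],
    [[1, 1.5, 129], [0, 0, 3], 1],
    [[1, 1.5, 129], [0, 0, 3], 1],
    [[1, 1.5, 129], [0, 0, 3], 1],
    [[1, 1.5, 129], [0, 0, 3], 1],
    [[1, 1.5, 129], [0, 0, 3], 1],
    [[1, 1.5, 129], [0, 0, 3], 1]
  ],
  "grip_force": 60
}}

```text
time: 2.9
ee_pos: [0.4378, 0.1629, 0.092]
tcp_rot: [179.9, 0.0, 115.1]
wrist_force: [-1.1, -0.6, 5.5]
opening: 0.0131
grasp_force: 59.9
```

```bash
python3 look.py w2
python3 - <<'E'
from h import *
o=telemetry.get_obs();print(o['opening'],o['grasp_force'],o['wrist_force'])
E
```

```text
2.9 [0.4378 0.1629 0.092 ] [179.93   0.   115.13]
0.012949432386797473 59.90393579006195 [-1.48981571 -0.28768271  5.63355381]
```

View pics/w2.png

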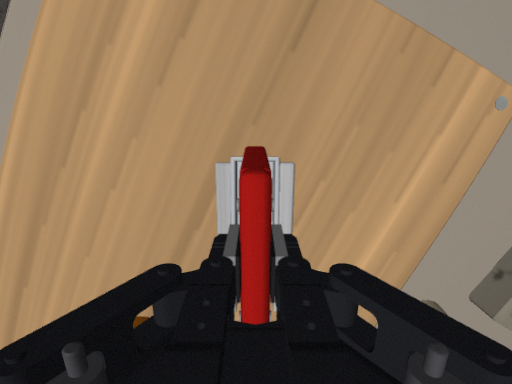

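Held across the bar: the red bar runs from (256,172) to (256,320), with the fingers at its middle. Next come the carry and pour waypoints.

Run:
```python
from h import *
z=np.load('pics/w2.npz');o={'ee_pos':z['pos'],'tcp_rot':z['rot']}
A=R.from_euler('xyz',o['tcp_rot'],degrees=True)
e=onplane('wrist',[[256,171],[256,320]],.1,o);t=A.inv().apply(e-o['ee_pos'])*1e3;print('bar ends in tool',t.round(1))
dx=t[0,0]-43; print('handle centre at tool x',dx)
M=np.array([-54+dx,0,55])/1e3   # mouth in tool
yaw=np.radians(o['tcp_rot'][2]+180);u=np.array([np.cos(yaw),np.sin(yaw)]);n=np.array([-u[1],u[0]])
tray=np.array([.489,-.176]);m=tray-.035*n-.027*u;print('mouth',m)
print('h travel shift to z=.17:')
def pose(th,mz):
    B=A*R.from_euler('y',th,degrees=True);return np.r_[m,mz]-B.apply(M)
P0=pose(0,.075)
print('handle lvl',P0,(A.inv().apply(P0-o['ee_pos'])*1e3).round(1))
for th,mz in((0,.075),(5,.074),(10,.072),(15,.069),(20,.066),(25,.064),(30,.062),(36,.060),(42,.060)):
    print(th,(A.inv().apply(pose(th,mz)-P0)*1e3).round(1))
```

```text
bar ends in tool [[ 44.2   0.7  -8. ]
 [-28.5   0.7  -8. ]]
handle centre at tool x 1.1521788844784169
mouth [ 0.44584659 -0.16641965]
h travel shift to z=.17:
handle lvl [ 0.42334293 -0.11859735  0.1299955 ] [-248.7 -132.6  -38.1]
0 [0. 0. 0.]
5 [-5.  -0.  -3.4]
10 [-10.4  -0.   -5.3]
15 [-16.   -0.   -5.8]
20 [-22.   -0.   -5.8]
25 [-28.2  -0.   -6.2]
30 [-34.6  -0.   -6.1]
36 [-42.4  -0.   -5.6]
42 [-50.4  -0.   -6.2]
```

{"op": "play_rows", "data": {
  "increments": [
    [[0, 0, -8], [0, 0, 0], 1],
    [[0, 0, -22], [0, 0, 0], 1],
    [[0, 0, -40], [0, 0, 0], 1],
    [[0, 0, -60], [0, 0, 0], 1],
    [[0, 0, -75], [0, 0, 0], 1],
    [[0, 0, -83], [0, 0, 0], 1],
    [[-4, -2, -87], [0, 0, 0], 1],
    [[-13, -7, -88], [0, 0, 0], 1],
    [[-26, -14, -88], [0, 0, 0], 1],
    [[-44, -24, -88], [0, 0, 0], 1],
    [[-66, -35, -88], [0, 0, 0], 1],
    [[-88, -47, -88], [0, 0, 0], 1],
    [[-110, -59, -88], [0, 0, 0], 1],
    [[-132, -71, -88], [0, 0, 0], 1],
    [[-154, -82, -88], [0, 0, 0], 1],
    [[-176, -94, -88], [0, 0, 0], 1],
    [[-198, -106, -88], [0, 0, 0], 1],
    [[-216, -115, -88], [0, 0, 0], 1],
    [[-229, -122, -88], [0, 0, 0], 1],
    [[-238, -127, -88], [0, 0, 0], 1]
  ]
}}

```text
time: 4.95
ee_pos: [0.4227, -0.108, 0.1785]
tcp_rot: [-179.9, -0.0, 115.1]
wrist_force: [-0.0, 0.4, -2.1]
opening: 0.0132
grasp_force: 58.9
```

{"op": "play_rows", "data": {
  "increments": [
    [[-6, -3, 0], [0, 0, 0], 1],
    [[-9, -5, 2], [0, 0, 0], 1],
    [[-10.5, -5.6, 8], [0, 0, 0], 1],
    [[-10.5, -5.6, 16], [0, 0, 0], 1],
    [[-10.5, -5.6, 24], [0, 0, 0], 1],
    [[-10.5, -5.6, 28], [0, 0, 0], 1],
    [[-10.5, -5.6, 28], [0, 0, 0], 1],
    [[-10.5, -5.6, 28], [0, 0, 0], 1],
    [[-10.5, -5.6, 28], [0, 0, 0], 1]
  ]
}}

```text
time: 5.85
ee_pos: [0.4232, -0.1185, 0.1516]
tcp_rot: [180.0, 0.0, 115.1]
wrist_force: [-1.1, 0.1, -1.8]
opening: 0.013
grasp_force: 58.9
```

```bash
python3 look.py w3
python3 - <<'E'
from h import *
p,d=camera('top');q,_=camera('scene')
f=np.hstack([cv2.resize(p[130:280,280:430],(400,400)),cv2.resize(q[190:320,220:350],(400,400))]);cv2.imwrite('pics/c3.png',f[:,:,::-1])
o=telemetry.get_obs();print(o['opening'],o['ee_pos'],o['tcp_rot'])
E
```

```text
5.85 [ 0.4232 -0.1185  0.1516] [1.7998e+02 2.0000e-02 1.1514e+02]
0.013022362639059619 [ 0.42310091 -0.11852908  0.15155235] [1.79978811e+02 1.66403340e-02 1.15133205e+02]
```

View pics/c3.png

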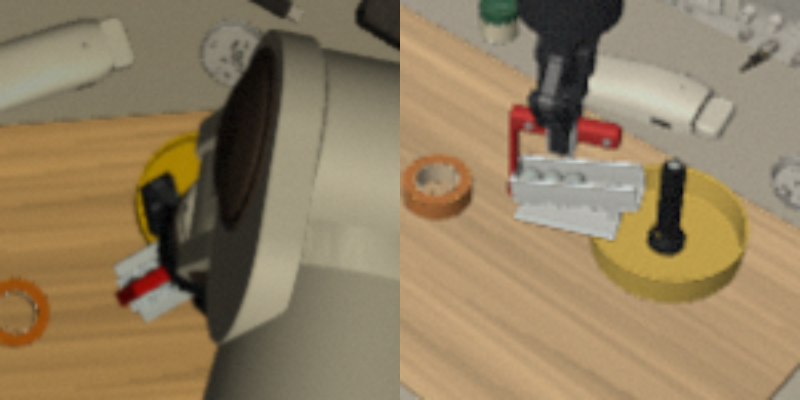

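The top part is blocked by the arm. The scene part shows three balls still in the channel and the mouth over the near-left part of the tray, clear of the post. Pouring now.

{"op": "play_rows", "data": {
  "increments": [
    [[0, 0, 8], [0, 0, 0], 1],
    [[0, 0, 16], [0, 0, 0], 1],
    [[-2, 0, 20], [0, 2, 0], 1],
    [[-5, 0, 18], [0, 5, 0], 1],
    [[-8, 0, 17], [0, 8, 0], 1],
    [[-10.4, 0, 16.2], [0, 10, 0], 1],
    [[-12.6, 0, 16], [0, 12, 0], 1],
    [[-15, 0, 15.8], [0, 14, 0], 1],
    [[-17, 0, 15.7], [0, 16, 0], 1],
    [[-19.5, 0, 15.7], [0, 18, 0], 1],
    [[-22, 0, 15.7], [0, 20, 0], 1],
    [[-24.5, 0, 15.5], [0, 22, 0], 1],
    [[-28, 0, 15.3], [0, 25, 0], 1],
    [[-32, 0, 15.3], [0, 28, 0], 1],
    [[-36, 0, 15.6], [0, 31, 0], 1],
    [[-40, 0, 15.8], [0, 34, 0], 1],
    [[-44, 0, 15.7], [0, 37, 0], 1],
    [[-48, 0, 15.5], [0, 40, 0], 1],
    [[-50.4, 0, 15.3], [0, 42, 0], 1],
    [[-50.4, 0, 15.3], [0, 42, 0], 1]
  ]
}}

```text
time: 8.0
ee_pos: [0.4445, -0.1648, 0.1346]
tcp_rot: [-179.9, -42.2, 115.0]
wrist_force: [-0.3, 0.3, -1.9]
opening: 0.0128
grasp_force: 59.1
```

{"op": "play_rows", "data": {
  "increments": [
    [[0, 0, 0], [0, 0, 0], 1],
    [[0, 0, 0], [0, 0, 0], 1],
    [[0, 0, 0], [0, 0, 0], 1],
    [[0, 0, 0], [0, 0, 0], 1],
    [[0, 0, 0], [0, 0, 0], 1],
    [[0, 0, 0], [0, 0, 0], 1]
  ]
}}

```text
time: 8.6
ee_pos: [0.4444, -0.164, 0.1362]
tcp_rot: [180.0, -42.0, 115.2]
wrist_force: [-0.3, 0.5, -1.9]
opening: 0.013
grasp_force: 59.1
```

Run:
```python
from h import *
p,d=camera('wrist');q,_=camera('scene')
f=np.hstack([cv2.resize(p,(400,300)),cv2.resize(q[200:300,220:353],(400,300))]);cv2.imwrite('pics/c4.png',f[:,:,::-1])
```

```text
(no output)
```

View pics/c4.png

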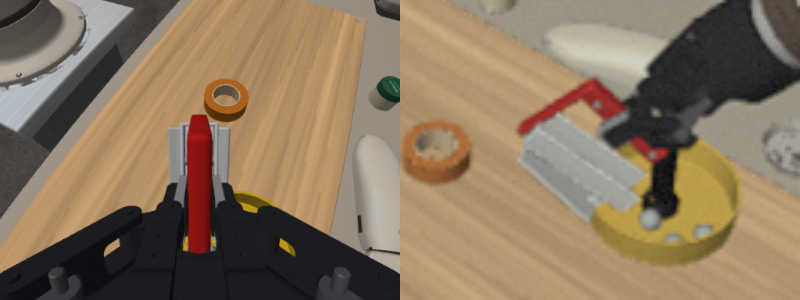

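The scene crop shows three balls in the tray at about (650,218), (672,240) and (703,231). The first is close to the mouth, so I'll wait a little and check it again as numbers.

{"op": "play_rows", "data": {
  "increments": [
    [[0, 0, -3], [0, 0, 0], 1],
    [[0, 0, -6], [0, 0, 0], 1],
    [[0, 0, -10], [0, 0, 0], 1],
    [[0, 0, -16], [0, 0, 0], 1],
    [[0, 0, -22], [0, 0, 0], 1],
    [[0, 0, -26], [0, 0, 0], 1],
    [[0, 0, -26], [0, 0, 0], 1],
    [[0, 0, -26], [0, 0, 0], 1],
    [[0, 0, -26], [0, 0, 0], 1],
    [[0, 0, -26], [0, 0, 0], 1]
  ]
}}

```text
time: 9.7
ee_pos: [0.4517, -0.1797, 0.1552]
tcp_rot: [-180.0, -42.0, 115.1]
wrist_force: [-0.5, 1.0, -0.9]
opening: 0.0129
grasp_force: 59.1
```

```bash
cat > balls.py <<'E'
from h import *
import sys
# bright grey spots over yellow in the scene view
q,_=camera('scene');r=(280,240,335,290);s=q[r[1]:r[3],r[0]:r[2]]
h=cv2.cvtColor(s,cv2.COLOR_RGB2HSV);m=((h[...,1]<110)&(h[...,2]>75)).astype(np.uint8)
n,l,st,c=cv2.connectedComponentsWithStats(m)
for i in range(1,n):
    if st[i,4]>5:
        px=c[i]+[r[0],r[1]];w=onplane('scene',px,.023)[0];print(px.round(1),st[i,4],w.round(3),'r',np.hypot(*(w[:2]-[.489,-.176])).round(3))
cv2.imwrite(f'pics/{sys.argv[1]}.png',cv2.resize(q[200:310,220:367],(588,440))[:,:,::-1])
E
python3 balls.py c5
```

```text
[302.  262.3] 1188 [ 0.491 -0.163  0.023] r 0.013
[311.4 246.9] 7 [ 0.553 -0.148  0.023] r 0.069
[302.6 272.7] 47 [ 0.464 -0.185  0.023] r 0.027
[320.3 276.5] 22 [ 0.483 -0.224  0.023] r 0.048
[310.1 278.9] 15 [ 0.46  -0.21   0.023] r 0.045
```

View pics/c5.png

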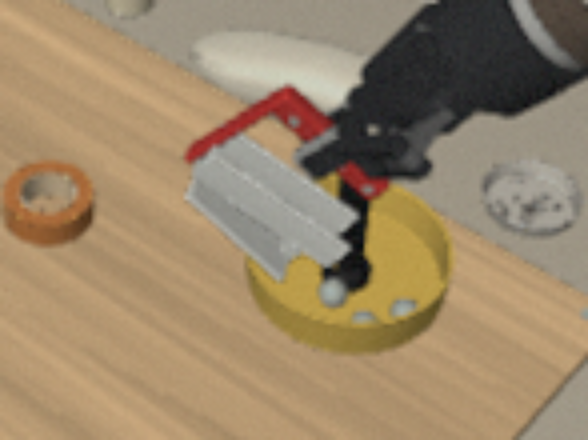

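All three balls lie in the tray, at radii of about 27, 45 and 48 mm. I'll back the scoop away, level it and carry it back.

Run:
```python
from goto import to
y=115.13
to([.449,-.174,.195],[180,-42,y]);to([.4265,-.1253,.215],[180,0,y])
to([.437,.163,.19],[180,0,y])
```

```text
shift [ 31.3   0.  -25.3] turn [-0.01 -0.01  0.  ]
shift [84.6  0.3 -4.3] turn [-1.000e-02 -4.201e+01  1.000e-02]
shift [258.5 132.3 186. ] turn [-1.000e-02 -4.201e+01  1.000e-02]
```

{"op": "play_rows", "data": {
  "increments": [
    [[10, 0, -8], [0, 0, 0], 1],
    [[22, 0, -18], [0, 0, 0], 1],
    [[33, 0, -25], [0, 0, 0], 1],
    [[42, 0, -23], [0, -3, 0], 1],
    [[51, 0, -20], [0, -9, 0], 1],
    [[60, 0, -16], [0, -15, 0], 1],
    [[68, 0, -12], [0, -22, 0], 1],
    [[75, 0, -9], [0, -29, 0], 1],
    [[81, 0, -6], [0, -35, 0], 1],
    [[85, 0, -4], [0, -40, 0], 1],
    [[98, 10, 10], [0, -42, 0], 1],
    [[116, 24, 29], [0, -42, 0], 1],
    [[139, 41, 55], [0, -42, 0], 1],
    [[163, 59, 82], [0, -42, 0], 1],
    [[187, 78, 109], [0, -42, 0], 1],
    [[211, 96, 135], [0, -42, 0], 1],
    [[230, 111, 156], [0, -42, 0], 1],
    [[245, 122, 172], [0, -42, 0], 1],
    [[255, 130, 182], [0, -42, 0], 1],
    [[258.5, 132, 186], [0, -42, 0], 1]
  ]
}}

```text
time: 11.75
ee_pos: [0.4364, 0.1642, 0.191]
tcp_rot: [180.0, -0.0, 115.2]
wrist_force: [-0.3, -0.3, -1.6]
opening: 0.0127
grasp_force: 59.0
```

Run:
```python
from h import *
from goto import to
q,_=camera('scene');np.savez('pics/s6.npz',p=q)
to([.437,.163,.0925],[180,0,115.1]);o=telemetry.get_obs();print(o['ee_pos'],o['tcp_rot'])
```

```text
shift [-1.2  0.2 98.3] turn [ 0.03 -0.02  0.12]
[0.43632929 0.16396325 0.19077048] [ 1.79974417e+02 -2.21327537e-02  1.15224802e+02]
```

{"op": "play_rows", "data": {
  "increments": [
    [[0, 0, 10], [0, 0, 0], 1],
    [[0, 0, 30], [0, 0, 0], 1],
    [[0, 0, 55], [0, 0, 0], 1],
    [[0, 0, 75], [0, 0, 0], 1],
    [[0, 0, 86], [0, 0, 0], 1],
    [[0, 0, 92], [0, 0, 0], 1],
    [[0, 0, 95], [0, 0, 0], 1],
    [[0, 0, 97], [0, 0, 0], 1],
    [[0, 0, 98.5], [0, 0, 0], 1],
    [[0, 0, 98.5], [0, 0, 0], 1],
    [[0, 0, 98.5], [0, 0, 0], 1]
  ]
}}

```text
time: 12.9
ee_pos: [0.437, 0.1629, 0.092]
tcp_rot: [180.0, 0.0, 115.1]
wrist_force: [-0.1, 0.2, 0.2]
opening: 0.0126
grasp_force: 59.2
```

The board now carries the scoop's weight. Releasing it and rising.

{"op": "play_rows", "data": {
  "increments": [
    [[0, 0, 0], [0, 0, 0], 0.75],
    [[0, 0, 0], [0, 0, 0], 0.65],
    [[0, 0, 0], [0, 0, 0], 0.5],
    [[0, 0, 0], [0, 0, 0], 0.4],
    [[0, 0, 0], [0, 0, 0], 0.4],
    [[0, 0, 0], [0, 0, 0], 0.4],
    [[0, 0, 0], [0, 0, 0], 0.4],
    [[0, 0, -10], [0, 0, 0], 0.4],
    [[0, 0, -30], [0, 0, 0], 0.4],
    [[0, 0, -60], [0, 0, 0], 0.4],
    [[0, 0, -95], [0, 0, 0], 0.4],
    [[0, 0, -120], [0, 0, 0], 0.4],
    [[0, 0, -130], [0, 0, 0], 0.4]
  ]
}}

```text
time: 14.2
ee_pos: [0.4375, 0.163, 0.2248]
tcp_rot: [179.8, 0.0, 115.1]
wrist_force: [1.1, -0.3, 0.0]
opening: 0.0512
grasp_force: 0.0
```

Run:
```python
from h import *
from goto import to
q,_=camera('scene');p,_=camera('wrist')
f=np.hstack([cv2.resize(p,(400,300)),cv2.resize(q[170:320,160:360],(400,300))]);cv2.imwrite('pics/c7.png',f[:,:,::-1])
to([.465,-.165,.25],[180,0,90])
```

```text
shift [-308.7 -114.2  -27.3] turn [ 1.300e-01 -2.000e-02  2.514e+01]
```

View pics/c7.png

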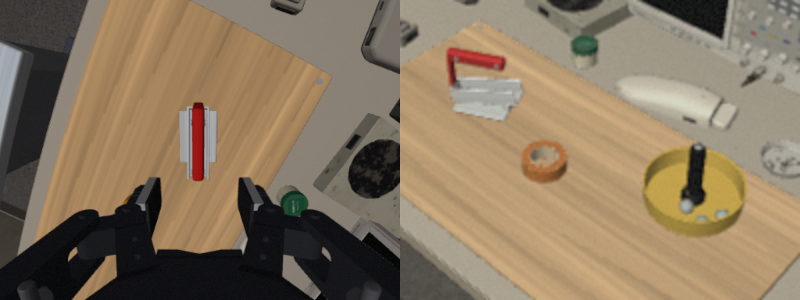

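The wrist and scene views show the scoop standing upright and free, the tape and jar undisturbed, and all three balls in the tray. Moving above the tray, using numbers only from here because the picture budget is spent.

{"op": "play_rows", "data": {
  "increments": [
    [[-15, -4, -3], [0, 0, 1], 0.4],
    [[-45, -13, -8], [0, 0, 4], 0.4],
    [[-85, -25, -15], [0, 0, 7], 0.4],
    [[-125, -37, -20], [0, 0, 10], 0.4],
    [[-165, -49, -25], [0, 0, 13], 0.4],
    [[-205, -60, -27], [0, 0, 16], 0.4],
    [[-245, -72, -27], [0, 0, 19], 0.4],
    [[-280, -82, -27], [0, 0, 22], 0.4],
    [[-308, -91, -27], [0, 0, 24], 0.4],
    [[-324, -96, -27], [0, 0, 25], 0.4],
    [[-329, -97, -27], [0, 0, 25], 0.4],
    [[-329, -97, -27], [0, 0, 25], 0.4],
    [[-329, -97, -27], [0, 0, 25], 0.4],
    [[-329, -97, -27], [0, 0, 25], 0.4]
  ]
}}

```text
time: 15.7
ee_pos: [0.4888, -0.1752, 0.2487]
tcp_rot: [180.0, -0.0, 90.2]
wrist_force: [-0.6, 0.4, 0.0]
opening: 0.051
grasp_force: 0.0
```

```bash
python3 look.py w8
python3 - <<'E'
from h import *
z=np.load('pics/w8.npz');o={'ee_pos':z['pos'],'tcp_rot':z['rot']};p=z['p'];d=z['d']
T=R.from_euler('xyz',o['tcp_rot'],degrees=True)
vv,uu=np.mgrid[0:384,0:512];px=np.c_[uu.ravel(),vv.ravel()].astype(float)
org,v=ray('wrist',px,o);W=org+v*d.reshape(-1,1);ok=d.ravel()>0
# yellow rim
y=blob(p,'yellow');i=(y[:,1]*512+y[:,0]).astype(int);Y=W[i];Y=Y[ok[i]];rim=Y[Y[:,2]>.035]
print('yellow px',len(y),'rim pts',len(rim),'z',np.percentile(rim[:,2],[5,50,95]).round(3))
A=np.c_[2*rim[:,:2],np.ones(len(rim))];s=np.linalg.lstsq(A,(rim[:,:2]**2).sum(1),rcond=None)[0];c=s[:2];print('rim centre',c.round(4),'r',np.sqrt(s[2]+c@c))
# post top by depth
near=ok&(np.hypot(*(W[:,:2]-c).T)<.03)&(W[:,2]>.094)&(W[:,2]<.108)
print('post pts',near.sum(),W[near,2].mean() if near.any() else 0)
P=W[near];print(bar(P)); m=P[:,:2].mean(0);print('mean',m,'px',px[near].mean(0))
m8=(near.reshape(384,512)).astype(np.uint8);cs,_=cv2.findContours(m8,0,2);cc=max(cs,key=cv2.contourArea)
print(cv2.minAreaRect(cc),cv2.contourArea(cc))
E
```

```text
15.7 [ 0.4888 -0.1752  0.2487] [ 1.7998e+02 -1.0000e-02  9.0230e+01]
yellow px 7592 rim pts 1041 z [0.036 0.041 0.042]
rim centre [ 0.4897 -0.1748] r 0.06201703820424537
post pts 273 0.10039641685551064
(array([ 0.48922808, -0.1751605 ]), 0.016080255126953127, 0.0159384521484375, 67.56962585449219)
mean [ 0.4892262  -0.17421154] px [255.43223443 181.01465201]
((255.47415161132812, 181.0603485107422), (16.675920486450195, 17.06983757019043), 23.198589324951172) 247.0
```

The post is centred at (0.489, -0.175) with its sides at 67.6°, so the tool needs a 22.6° turn. Descending and gripping.

{"op": "play_rows", "data": {
  "increments": [
    [[0, 0, 10], [0, 0, 5], 0.4],
    [[0, 0, 30], [0, 0, 10], 0.4],
    [[0, 0, 55], [0, 0, 15], 0.4],
    [[0, 0, 80], [0, 0, 20], 0.4],
    [[0, 0, 105], [0, 0, 22.6], 0.4],
    [[0, 0, 130], [0, 0, 22.6], 0.4],
    [[0, 0, 148], [0, 0, 22.6], 0.4],
    [[0, 0, 158], [0, 0, 22.6], 0.4],
    [[0, 0, 163.5], [0, 0, 22.6], 0.4],
    [[0, 0, 163.5], [0, 0, 22.6], 0.4],
    [[0, 0, 163.5], [0, 0, 22.6], 0.6],
    [[0, 0, 163.5], [0, 0, 22.6], 0.7],
    [[0, 0, 163.5], [0, 0, 22.6], 1],
    [[0, 0, 163.5], [0, 0, 22.6], 1],
    [[0, 0, 163.5], [0, 0, 22.6], 1],
    [[0, 0, 163.5], [0, 0, 22.6], 1],
    [[0, 0, 163.5], [0, 0, 22.6], 1],
    [[0, 0, 163.5], [0, 0, 22.6], 1]
  ]
}}

```text
time: 17.55
ee_pos: [0.4891, -0.1764, 0.0858]
tcp_rot: [179.9, -0.0, 67.5]
wrist_force: [0.4, 0.3, 6.0]
opening: 0.0153
grasp_force: 58.8
```

Gripped: the opening is 15.3 mm on the 16 mm post. Lifting smoothly by 130 mm.

{"op": "play_rows", "data": {
  "increments": [
    [[0, 0, -2], [0, 0, 0], 1],
    [[0, 0, -6], [0, 0, 0], 1],
    [[0, 0, -12], [0, 0, 0], 1],
    [[0, 0, -20], [0, 0, 0], 1],
    [[0, 0, -30], [0, 0, 0], 1],
    [[0, 0, -40], [0, 0, 0], 1],
    [[0, 0, -50], [0, 0, 0], 1],
    [[0, 0, -60], [0, 0, 0], 1],
    [[0, 0, -70], [0, 0, 0], 1],
    [[0, 0, -80], [0, 0, 0], 1],
    [[0, 0, -90], [0, 0, 0], 1],
    [[0, 0, -100], [0, 0, 0], 1],
    [[0, 0, -110], [0, 0, 0], 1],
    [[0, 0, -118], [0, 0, 0], 1],
    [[0, 0, -124], [0, 0, 0], 1],
    [[0, 0, -128], [0, 0, 0], 1],
    [[0, 0, -130], [0, 0, 0], 1],
    [[0, 0, -130], [0, 0, 0], 1],
    [[0, 0, -130], [0, 0, 0], 1],
    [[0, 0, -130], [0, 0, 0], 1]
  ]
}}

```text
time: 19.55
ee_pos: [0.4886, -0.1762, 0.2147]
tcp_rot: [-180.0, 0.0, 67.5]
wrist_force: [0.7, -0.1, -2.3]
opening: 0.0149
grasp_force: 58.5
```

{"op": "play_rows", "data": {
  "increments": [
    [[0, 0, 0], [0, 0, 0], 1],
    [[0, 0, 0], [0, 0, 0], 1],
    [[0, 0, 0], [0, 0, 0], 1],
    [[0, 0, 0], [0, 0, 0], 1],
    [[0, 0, 0], [0, 0, 0], 1],
    [[0, 0, 0], [0, 0, 0], 1],
    [[0, 0, 0], [0, 0, 0], 1],
    [[0, 0, 0], [0, 0, 0], 1],
    [[0, 0, 0], [0, 0, 0], 1],
    [[0, 0, 0], [0, 0, 0], 1]
  ]
}}

```text
time: 20.55
ee_pos: [0.4887, -0.1763, 0.2151]
tcp_rot: [180.0, -0.0, 67.5]
wrist_force: [-1.3, -0.4, -2.4]
opening: 0.0149
grasp_force: 58.5
```

Run:
```python
from h import *
q,d=camera('scene');c=calibration('scene')
vv,uu=np.mgrid[0:384,0:512];px=np.c_[uu.ravel(),vv.ravel()].astype(float)
org,v=ray('scene',px);W=org+v*d.reshape(-1,1)
y=blob(q,'yellow');Y=W[(y[:,1]*512+y[:,0]).astype(int)]
print('yellow z',np.percentile(Y[:,2],[1,50,99]).round(3))
x0,y0=y.min(0).astype(int);x1,y1=y.max(0).astype(int);print(x0,y0,x1,y1)
near=(np.hypot(*(W[:,:2]-[.489,-.176]).T)<.062)&(W[:,2]>.13)&(W[:,2]<.17)
h=cv2.cvtColor(q,cv2.COLOR_RGB2HSV).reshape(-1,3)
m=(near&(h[:,1]<110)&(h[:,2]>75)).reshape(384,512).astype(np.uint8)
n,l,s,cc=cv2.connectedComponentsWithStats(m)
for i in range(1,n):
    if s[i,4]>5:print(cc[i].round(1),s[i,4],W.reshape(384,512,3)[l==i].mean(0).round(3))
o=telemetry.get_obs();print(o['ee_pos'],o['tcp_rot'],o['grasp_force'],o['wrist_force'],o['time'])
```

```text
Traceback (most recent call last):
  File "h.py", line 24, in blob
    l,s=mask(q,col);i=1+np.argmax(s[1:,4]);return np.argwhere(l==i)[:,::-1].astype(float)
                        ~~~~~~~~~^^^^^^^^^
ValueError: attempt to get argmax of an empty sequence
```

Run:
```python
from h import *
q,d=camera('scene')
vv,uu=np.mgrid[0:384,0:512];px=np.c_[uu.ravel(),vv.ravel()].astype(float)
org,v=ray('scene',px);W=org+v*d.reshape(-1,1)
h=cv2.cvtColor(q,cv2.COLOR_RGB2HSV).reshape(-1,3).astype(int)
r=np.hypot(*(W[:,:2]-[.489,-.176]).T)
t=(r<.07)&(W[:,2]>.1)&(W[:,2]<.18)&(h[:,0]>18)&(h[:,0]<35)&(h[:,1]>130)
Y=W[t];print('tray px',t.sum(),'z',np.percentile(Y[:,2],[1,50,99]).round(3))
rim=Y[(np.hypot(*(Y[:,:2]-[.489,-.176]).T)>.058)];
for s in (0,1): 
  for sg in(-1,1):
    k=sg*(Y[:,s]-[.489,-.176][s])>.045; print('xy'[s],sg,k.sum(),np.percentile(Y[k,2],95).round(4) if k.any() else None)
m=((r<.064)&(W[:,2]>.13)&(W[:,2]<.175)&(h[:,1]<110)&(h[:,2]>75)).reshape(384,512).astype(np.uint8)
n,l,s,cc=cv2.connectedComponentsWithStats(m)
for i in range(1,n):
    if s[i,4]>4:print(cc[i].round(1),s[i,4],W.reshape(384,512,3)[l==i].mean(0).round(3))
```

```text
tray px 1567 z [0.139 0.144 0.169]
x -1 280 0.1677
x 1 245 0.167
y -1 201 0.1678
y 1 264 0.1661
[306.5 233.9] 52 [ 0.462 -0.186  0.154]
[325.3 237.1] 22 [ 0.479 -0.224  0.156]
[314.8 239.3] 13 [ 0.459 -0.21   0.154]
```

The tray is held level, with its rim at 167 mm on all sides and its underside about 130 mm above the board. All three balls are inside. Handing in.

```bash
python3 -c "
from workcell import workorder
print(workorder.job_done())"
```

```text
the job is handed in; nothing more can be done
None
```

I've handed the job in: all three balls are in the tray, the empty scoop stands upright and released, and the arm is holding the tray level about 13 cm above the board. No verdict came back.

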